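Close the split casting mould with its draw latch

ROBOT

A 7-joint arm with a two-finger parallel gripper is mounted at the origin on the work surface; the furniture and walls round the work are solid. World frame = base frame: x ahead of the robot, y to its left, z up, the work surface at z = 0. Lengths are in mm, angles in rad, forces in N, time in s.
With the tool pointing down it reaches from about 400 to 850 mm from the base axis. Payload 6.9 kg.
Tool frame: the origin (TCP) lies midway between the tips of the shut fingers; the grasp point (between the pads) lies r.tcp_to_grasp behind it (r.tcp_to_grasp is the distance from the TCP to the grasp point, in mm); z points along the fingers, y is the line along which they close (so a half turn about z gives the same grasp; the last joint's range is limited). The gripper opens to 85 mm and grips with 20 to 120 N. Pads are 22 mm wide; open, the fingers measure 114 mm over their backs; the gripper's body (76 mm by 85 mm) begins 54 mm behind the grasp point. The pads swing forward as they close: fully open they stand 13 mm farther back than shut.
Start: joints at [-1.177, 0.507, -0.238, 1.5, 0.126, 1.149, -0.155], TCP at [177.421, 599.277, 231.275] pointing down, gripper open.
Joint ranges: [-3.08, 3.08], [-0.24, 2.05], [-1.43, 1.35], [0, 2.5], [-1.52, 4.66], [0.17, 1.96], [-2.89, 2.89]. Speed limits (rad/s): [2.39, 2.39, 3.14, 3.14, 3.14, 3.14, 3.14].

INTERFACE

Orientations are given as a unit quaternion [w, x, y, z].
In Python, from plant import r gives the robot as it stands.
- The arm moves only by the tool arm_command, never from a script. Its argument "steps" is a list of rows, each an object of numbers: "wx", "wy", "wz": the turn, a rotation vector about the tool's x, y, z in rad; "x", "y", "z": the shift along the tool's x, y, z in mm; "hand": the opening, from 0 (shut) to 1 (fully open). In form: [{"wx": .., "wy": .., "wz": .., "x": .., "y": .., "z": .., "hand": ..}, ...]. A call has 1 to 20 rows; each row is the pose to reach, as a shift and turn from the pose commanded when the call began, along the tool's axes at that moment; what a row does not reach only later rows make up. A row lasts 1/12 s, in which the tool goes at most 41.7 mm and 7.16 degrees, less where a joint would pass 70% of its speed; a pose out of reach is approached as far as the arm can. A call with a gripper value outside its range is refused whole. The fingers move at their own pace and stop on an object; the grip force is fixed at half the most. Time passes only in rows, so rows that repeat a pose let the fingers close. It gives the time, the measured TCP pose, the force, the opening and the grip force at its end, in the units of the state.
- r.get_obs(): the state, without advancing time (a new reading comes with each control period).
- r.snapshot(name): name is "side" or "top"; returns the picture (384x512x3 uint8, blue, green, red); there is no depth.
- r.camera_info(name): a dict with "K" (3x3 intrinsics, pixels), "R" (3x3) and "t" (3): a world point X has camera coordinates R X + t. Camera axes: x right, y down, z forward; pixel columns grow to the right and rows downward; lengths in mm; the calibration is good to about 2 mm. A picture is of the moment at which its call begins. camera_info takes no time and is no camera call.
- r.finish_job(): hands the job in; it is judged then, once.
The state is a dict: "clock": time; "joints": joint angles; "dq": joint speeds; "joint_torque": joint torques, N m; "position": TCP position; "orientation": TCP orientation; "wrist_force": force on the tool from outside, world axes, zero at the start; "moment": the same for the moment, N m; "opening": finger opening in mm; "finger_force": force on a finger pad.
Only numpy, scipy, OpenCV 4.12 (cv2) and the standard library are available. Lean on these libraries where they do the work, as an engineer would, in place of code of your own. Each camera call takes 0.05 s, during which the arm holds its last target. There are 200 camera calls.

TASK

Close the sealing-ring mould for the next casting: slide the loose half up against the fixed half, swing the latch's wire loop over and hook it behind the keeper, then snap the lever down over centre until it lies flat, so that the latch holds the two halves tightly together. Do not push about or knock over the things lying and standing round the mould.

Things in the scene. Friction and masses are not known exactly. Their poses are not given: they have to be found in the camera images.
- mould: Two-part casting mould: two aluminium blocks 120 mm wide, tops 82 mm above the bench, on a dark base plate (255 x 136 x 12 mm) bolted down. Origin on the bench below the lever's pivot; z up, x along the mould from the fixed to the sliding half, y across. Fixed half: x -65 to 35 mm (parting face at 35); plate: x -83 to 173. The draw latch stands on top, along the middle (y = 0).
- half (a joint): How far the sliding half stands open (m): 0 = faces meeting, 0.05 = end of travel. It slides along the mould's x on two guide pins against about 4 N of friction, and stays where it is left.
- push_face (a point): Point on the sliding half's outer upright face (it looks to the mould's +x), 62 mm above the bench, mid-width. The half is 75 mm long in x: with it home this point is at x = 110 mm. The space beyond it is free.
- keeper (a point): Seat of the keeper (steel hook on the sliding half): where the bar's centre ends up when pulled tight. Axes as the mould's; half home: x = 75, z = 100 mm. Post 18 mm wide in y, its face 3 mm to the -x side; a lip 5 to 10 mm above the seat reaches 2 mm past it in +x; flat riser 8 mm below, out to 29 mm in +x. The slot opens to +x: bring the bar down beyond the lip; it is then drawn in under it.
- pivot (a point): Centre of the lever's pivot pin (along y) in a bracket 29 mm wide on the fixed half: mould x = 0, z = 102 mm.
- lever (a joint): Latch lever angle (rad): 0 = shut, the handle lying level from the pivot along the mould's -x; grows as the handle is lifted and swings up over toward +x (pi/2 upright, 1.92 stop). Friction (0.045 N m) keeps it where it is left. With the loop hooked, closing it stretches the loop's springs; dead centre is near 0.17, below that they snap it down. Push at the handle under 10 N.
- handle (a point): Point in the middle of the lever's black rubber grip's section, 90 mm from the pivot pin; the grip runs from 42 to 114 mm from the pin, 20 mm wide in y, 14 mm thick.
- trunnion (a point): Centre of the cross pin (46 mm long, along y) on the lever, on which the loop swings; 26 mm from the lever's pivot and carried round by the lever: lever shut, it is at mould x = -26 mm; lever upright, about 26 mm above the pivot.
- loop (a joint): Loop angle against the lever (rad): the loop rises above level by (loop - lever), pointing to the mould's +x when that is 0. Stop at 2.95. Light friction (0.024 N m) holds the loop up when steeper than about 50 degrees; when flatter it sinks by its own weight.
- loop_bar (a point): Centre of the bar closing the loop's end, 97 mm from the trunnion. The loop is a U of 6 mm round steel wire, 42 mm wide outside, 30 mm inside; its side wires pass outside lever, bracket and keeper and can be pinched across (along y) near the bar. Springs at the trunnion let it stretch by up to 7 mm (16 N per mm).
- vial_0: Standing vial 25 x 25 x 78 mm, dark cap; a bystander. Origin at the centre of its underside.
- vial_1: Standing vial 25 x 25 x 78 mm, grey; a bystander. Origin at the centre of its underside.
- vial_2: Standing vial 25 x 25 x 78 mm, pale cap; a bystander. Origin at the centre of its underside.
- ring_3: Moulded sealing ring 31 x 31 x 11 mm, lying flat beside the mould; a bystander. Origin at the centre of its underside.
- hex_frame_1: Hexagonal insert frame 29 x 26 x 12 mm, lying beside the mould; a bystander. Origin at the centre of its underside.
- screwdriver: Screwdriver 200 x 26 x 26 mm, lying beside the mould; a bystander. Origin at the centre of its underside.
- spray_small: Small spray bottle 58 x 58 x 150 mm, standing; a bystander. Origin at the centre of its underside.
- tape_roll_a: Roll of packing tape 104 x 104 x 50 mm, lying flat; a bystander. Origin at the centre of its underside.

How it is judged:
By the outcome, as a careful person would: the job done as asked, in the order asked, and still so for the second after the job is handed in, with the robot touching nothing.
It also fails if it takes over 64 s, if anything falls off the work surface, if the arm or the gripper's body presses on something with over 40 N, if the wrist force passes 120 N, or if a joint passes its speed limit or range.

## Working session

There is one attempt and no reset: what is moved stays moved. The work goes in short steps, Python scripts to look and compute and a tool call to move; the robot and the scene stay as the last step left them, time stands still between calls to the robot, and variables do not carry over. Pictures are saved under pics/ and viewed, at most 10 in all, crops included, and the job is handed in when it is done.

Besides the shell and the picture viewer there is one more tool, called after ">>>" by a JSON object that holds its "method" and its "body", one argument or row to a line. arm_command: Moves the arm, as the interface text tells. Its arguments: {"type":"object","properties":{"steps":{"type":"array","items":{"type":"object","properties":{"wx":{"type":"number"},"wy":{"type":"number"},"wz":{"type":"number"},"x":{"type":"number"},"y":{"type":"number"},"z":{"type":"number"},"hand":{"type":"number"}}}}},"required":["steps"]}

```bash
mkdir -p pics; ls; python3 - <<'E'
from plant import r
import cv2,numpy as np
for n in("side","top"):
    cv2.imwrite(f"pics/{n}0.png",r.snapshot(n)); c=r.camera_info(n); print(n,np.round(c["K"],1).tolist(),np.round(c["R"],4).tolist(),np.round(c["t"],1).tolist(), np.round(-np.array(c["R"]).T@np.array(c["t"])))
print(r.get_obs(), r.tcp_to_grasp)
E
```

```text
pics
side [[377.2, 0.0, 259.0], [0.0, 377.2, 188.0], [0.0, 0.0, 1.0]] [[0.9988, 0.0442, 0.021], [0.0348, -0.341, -0.9394], [-0.0343, 0.939, -0.3421]] [-505.0, 84.9, 1145.5] [  541. -1024.   482.]
top [[346.6, 0.0, 256.7], [0.0, 346.6, 191.9], [0.0, 0.0, 1.0]] [[-0.0098, -0.9999, 0.0035], [-0.9711, 0.0087, -0.2384], [0.2384, -0.0057, -0.9712]] [-1.2, 521.8, 1093.4] [ 246.    0. 1186.]
{'clock': 0.1, 'joints': array([-1.17751098,  0.508246  , -0.23755671,  1.5010213 ,  0.12567068,
        1.14888505, -0.15476898]), 'dq': array([-6.73831848e-04, -1.43086778e-03, -1.85507381e-04, -3.84816496e-03,
        1.23713389e-04,  1.51218674e-03,  7.02014025e-05]), 'joint_torque': array([-3.51962553e-03, -6.21837044e+01, -2.19401993e+00, -2.50205594e+01,
        1.25821657e-02,  7.87595316e-03,  7.55828125e-06]), 'position': array([177.31508291, 598.86030155, 230.52627674]), 'orientation': array([-1.18907359e-04,  1.43371145e-01,  9.89668679e-01, -7.78182568e-04]), 'wrist_force': array([ 0.60727361, -0.48560092,  0.37312362]), 'moment': array([-0.04151923, -0.03406496,  0.00289629]), 'finger_force': 0.0, 'opening': 85.8673222461623} 18.700000000000003
```

View pics/side0.png

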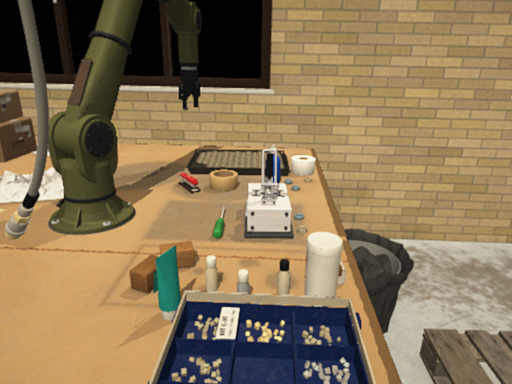

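View pics/top0.png

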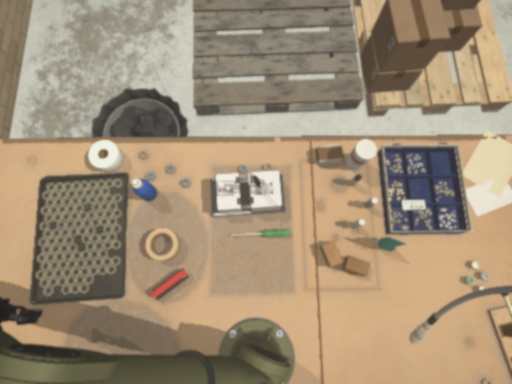

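Side: the mould is at about (268,208), with the latch upright in front of the blue bottle. Top: the mould is at about (247,192), its long axis along world y. Next I'll view enlarged crops.

```bash
python3 - <<'E'
import cv2,numpy as np
a=cv2.imread("pics/side0.png")[135:245,230:330]; b=cv2.imread("pics/top0.png")[155:235,195:305]
a=cv2.resize(a,None,fx=5,fy=5,interpolation=cv2.INTER_CUBIC);b=cv2.resize(b,None,fx=7,fy=7,interpolation=cv2.INTER_CUBIC)
cv2.imwrite("pics/a.png",a);cv2.imwrite("pics/b.png",b)
E
```

```text
(no output)
```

View pics/a.png

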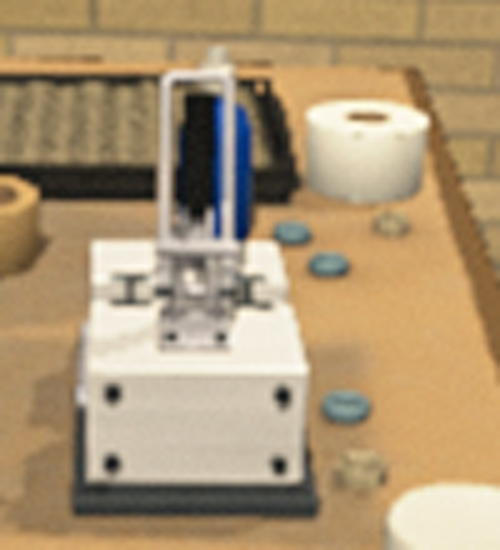

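View pics/b.png

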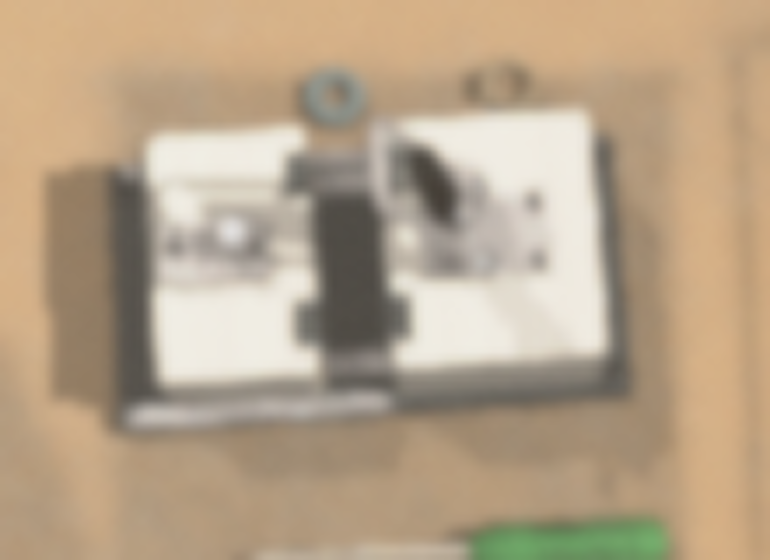

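Side crop: the loop stands nearly upright, with its bar at crop (165–232,76). The black grip is behind it, and the fixed half is nearest the camera. Top crop: fixed half on the right, corners (588,110), (607,357), (397,372); sliding half on the left at x 146–308, open about 40 mm. The loop bar is at (378,120)–(390,212) and the grip at (410,150)–(455,215).

```bash
cat >h.py <<'E'
from plant import r
import numpy as np
C={n:{k:np.array(v) for k,v in r.camera_info(n).items() if k in"KRt"} for n in("side","top")}
def ray(n,p):
    c=C[n]; o=-c["R"].T@c["t"]; d=c["R"].T@np.linalg.solve(c["K"],[p[0],p[1],1]); return o,d/np.linalg.norm(d)
def onz(n,p,z): o,d=ray(n,p); return o+d*(z-o[2])/d[2]
def tri(a,b):
    A=np.zeros((3,3));v=np.zeros(3);R=[ray("side",a),ray("top",b)]
    for o,d in R: P=np.eye(3)-np.outer(d,d);A+=P;v+=P@o
    x=np.linalg.solve(A,v); return x,[np.linalg.norm((np.eye(3)-np.outer(d,d))@(x-o)) for o,d in R]
def pix(n,X): c=C[n]; q=c["K"]@(c["R"]@X+c["t"]); return q[:2]/q[2]
ta=lambda p:((p[0]+.5)/5-.5+230,(p[1]+.5)/5-.5+135)
tb=lambda p:((p[0]+.5)/7-.5+195,(p[1]+.5)/7-.5+155)
E
python3 - <<'E'
from h import *
for p in[(588,110),(607,357),(397,372),(378,122),(146,135),(160,388),(308,128),(325,380)]: print("top82",p,onz("top",tb(p),82).round(1))
for p in[(628,392),(115,432)]: print("plate",onz("top",tb(p),6).round(1))
for p in[(86,375),(307,375),(90,243),(282,243)]: print("side82",onz("side",ta(p),82).round(1))
for p in[(75,488),(318,490)]: print("side plate",onz("side",ta(p),12).round(1))
b=tri(ta((199,76)),tb((384,167)));print("bar",b)
print("griptop",tri(ta((200,97)),tb((425,160))))
E
```

```text
top82 (588, 110) [590.6 -79.6  82. ]
top82 (607, 357) [470.7 -85.4  82. ]
top82 (397, 372) [464.5  12.1  82. ]
top82 (378, 122) [585.5  20.4  82. ]
top82 (146, 135) [580.1 130.5  82. ]
top82 (160, 388) [457.9 121.7  82. ]
top82 (308, 128) [582.9  53.6  82. ]
top82 (325, 380) [461.   45.4  82. ]
plate [ 468.4 -101.3    6. ]
plate [450.7 151.8   6. ]
side82 [475.5 -98.   82. ]
side82 [593.9 -87.   82. ]
side82 [462.1 115.1  82. ]
side82 [585.4 128.   82. ]
side plate [469.7 -93.   12. ]
side plate [603.6 -83.9  12. ]
bar (array([527.01063536,  15.75023359, 218.40068512]), [np.float64(2.8017685971268285), np.float64(2.8017685971269826)])
griptop (array([529.95451146,  -1.45370422, 211.30356247]), [np.float64(0.8865931986455985), np.float64(0.8865931986454524)])
```

```bash
cat >>h.py <<'E'
from scipy.spatial.transform import Rotation as Ro
P0=np.array([527.5,-18.5,0]); A=0.053
u=np.array([-np.sin(A),np.cos(A),0]); v=np.array([-u[1],u[0],0])
def M(x,y,z): return P0+u*x+v*y+[0,0,z]
def inm(X): d=np.array(X)-P0; return np.array([d@u,d@v,d[2]])
RT=Ro.from_matrix(np.c_[u,-v,[0,0,-1.]])
def rel(X):
    o=r.get_obs();q=o["orientation"];R=Ro.from_quat([q[1],q[2],q[3],q[0]])
    print("shift",R.inv().apply(X-o["position"]).round(1),"turn",(R.inv()*RT).as_rotvec().round(3))
def st():
    o=r.get_obs();print(round(o["clock"],2),"mould",inm(o["position"]).round(1),"F",o["wrist_force"].round(1),"op",round(o["opening"],1),"ff",round(o["finger_force"],1))
E
python3 - <<'E'
from h import *
st(); rel(M(172,0,235)); print(onz("top",(143,188),80))
E
```

```text
0.1 mould [635.  317.  230.5] F [ 0.6 -0.5  0.4] op 85.9 ff 0.0
shift [-453.5 -330.5   -4. ] turn [-1.00e-03  1.00e-03  1.23e+00]
[534.20613037 368.08555611  80.        ]
```

>>> {"method": "arm_command", "body": {
  "steps": [
    {"x":-30,"y":-22,"z":-10,"wz":0.1,"hand":0},
    {"x":-60,"y":-44,"z":-10,"wz":0.2,"hand":0},
    {"x":-90,"y":-66,"z":-10,"wz":0.3,"hand":0},
    {"x":-120,"y":-88,"z":-10,"wz":0.4,"hand":0},
    {"x":-150,"y":-110,"z":-10,"wz":0.5,"hand":0},
    {"x":-180,"y":-132,"z":-10,"wz":0.6,"hand":0},
    {"x":-210,"y":-154,"z":-10,"wz":0.7,"hand":0},
    {"x":-240,"y":-176,"z":-10,"wz":0.8,"hand":0},
    {"x":-270,"y":-198,"z":-10,"wz":0.9,"hand":0},
    {"x":-300,"y":-220,"z":-10,"wz":1.0,"hand":0},
    {"x":-330,"y":-242,"z":-10,"wz":1.1,"hand":0},
    {"x":-360,"y":-264,"z":-10,"wz":1.2,"hand":0},
    {"x":-390,"y":-285,"z":-10,"wz":1.23,"hand":0},
    {"x":-420,"y":-306,"z":-10,"wz":1.23,"hand":0},
    {"x":-453,"y":-330,"z":-10,"wz":1.23,"hand":0},
    {"x":-453,"y":-330,"z":-10,"wz":1.23,"hand":0},
    {"x":-453,"y":-330,"z":-10,"wz":1.23,"hand":0},
    {"x":-453,"y":-330,"z":-10,"wz":1.23,"hand":0}
  ]
}}

```text
schema error: expected keys wx, wy, wz, x, y, z, hand
```

```bash
python3 - <<'E'
from h import *
st(); rel(M(172,0,55))
E
```

```text
0.1 mould [635.  317.  230.5] F [ 0.6 -0.5  0.4] op 85.9 ff 0.0
shift [-453.5 -330.2  176. ] turn [-1.00e-03  1.00e-03  1.23e+00]
```

All keys are required in every row.

>>> {"method": "arm_command", "body": {
  "steps": [
    {"wx":0,"wy":0,"x":-30,"y":-22,"z":-10,"wz":0.1,"hand":0},
    {"wx":0,"wy":0,"x":-60,"y":-44,"z":-10,"wz":0.2,"hand":0},
    {"wx":0,"wy":0,"x":-90,"y":-66,"z":-10,"wz":0.3,"hand":0},
    {"wx":0,"wy":0,"x":-120,"y":-88,"z":-10,"wz":0.4,"hand":0},
    {"wx":0,"wy":0,"x":-150,"y":-110,"z":-10,"wz":0.5,"hand":0},
    {"wx":0,"wy":0,"x":-180,"y":-132,"z":-10,"wz":0.6,"hand":0},
    {"wx":0,"wy":0,"x":-210,"y":-154,"z":-10,"wz":0.7,"hand":0},
    {"wx":0,"wy":0,"x":-240,"y":-176,"z":-10,"wz":0.8,"hand":0},
    {"wx":0,"wy":0,"x":-270,"y":-198,"z":-10,"wz":0.9,"hand":0},
    {"wx":0,"wy":0,"x":-300,"y":-220,"z":-10,"wz":1.0,"hand":0},
    {"wx":0,"wy":0,"x":-330,"y":-242,"z":-10,"wz":1.1,"hand":0},
    {"wx":0,"wy":0,"x":-360,"y":-264,"z":-10,"wz":1.2,"hand":0},
    {"wx":0,"wy":0,"x":-390,"y":-285,"z":-10,"wz":1.23,"hand":0},
    {"wx":0,"wy":0,"x":-420,"y":-306,"z":-10,"wz":1.23,"hand":0},
    {"wx":0,"wy":0,"x":-453,"y":-330,"z":-10,"wz":1.23,"hand":0},
    {"wx":0,"wy":0,"x":-453,"y":-330,"z":-10,"wz":1.23,"hand":0},
    {"wx":0,"wy":0,"x":-453,"y":-330,"z":-10,"wz":1.23,"hand":0},
    {"wx":0,"wy":0,"x":-453,"y":-330,"z":-10,"wz":1.23,"hand":0}
  ]
}}

```text
clock: 1.6
position: [517.7, 154.4, 240.8]
orientation: [-0.001, 0.688, 0.725, -0.0]
wrist_force: [0.4, 0.5, -0.1]
opening: -0.1
finger_force: 0.0
```

```bash
python3 - <<'E'
from h import *
st(); rel(M(172,0,55))
E
```

```text
1.6 mould [173.2   0.6 240.8] F [ 0.4  0.5 -0.1] op -0.1 ff 0.0
shift [ -1.2   0.9 185.8] turn [-0.001 -0.    -0.001]
```

>>> {"method": "arm_command", "body": {
  "steps": [
    {"wx":0,"wy":0,"wz":0,"x":0,"y":0,"z":30,"hand":0},
    {"wx":0,"wy":0,"wz":0,"x":0,"y":0,"z":60,"hand":0},
    {"wx":0,"wy":0,"wz":0,"x":0,"y":0,"z":90,"hand":0},
    {"wx":0,"wy":0,"wz":0,"x":0,"y":0,"z":120,"hand":0},
    {"wx":0,"wy":0,"wz":0,"x":0,"y":0,"z":150,"hand":0},
    {"wx":0,"wy":0,"wz":0,"x":0,"y":0,"z":175,"hand":0},
    {"wx":0,"wy":0,"wz":0,"x":0,"y":0,"z":185,"hand":0},
    {"wx":0,"wy":0,"wz":0,"x":-4,"y":0,"z":185,"hand":0},
    {"wx":0,"wy":0,"wz":0,"x":-8,"y":0,"z":185,"hand":0},
    {"wx":0,"wy":0,"wz":0,"x":-12,"y":0,"z":185,"hand":0},
    {"wx":0,"wy":0,"wz":0,"x":-15,"y":0,"z":185,"hand":0},
    {"wx":0,"wy":0,"wz":0,"x":-18,"y":0,"z":185,"hand":0},
    {"wx":0,"wy":0,"wz":0,"x":-21,"y":0,"z":185,"hand":0},
    {"wx":0,"wy":0,"wz":0,"x":-24,"y":0,"z":185,"hand":0},
    {"wx":0,"wy":0,"wz":0,"x":-27,"y":0,"z":185,"hand":0},
    {"wx":0,"wy":0,"wz":0,"x":-30,"y":0,"z":185,"hand":0},
    {"wx":0,"wy":0,"wz":0,"x":-33,"y":0,"z":185,"hand":0},
    {"wx":0,"wy":0,"wz":0,"x":-36,"y":0,"z":185,"hand":0},
    {"wx":0,"wy":0,"wz":0,"x":-40,"y":0,"z":185,"hand":0}
  ]
}}

```text
clock: 3.18
position: [520.6, 114.4, 56.3]
orientation: [0.0, 0.688, 0.726, 0.0]
wrist_force: [1.0, 4.0, 2.5]
opening: -0.3
finger_force: 2.0
```

```bash
python3 - <<'E'
from h import *
st()
E
```

```text
3.18 mould [ 1.331e+02 -1.000e-01  5.630e+01] F [1.  4.  2.5] op -0.3 ff 2.0
```

>>> {"method": "arm_command", "body": {
  "steps": [
    {"wx":0,"wy":0,"wz":0,"x":-2,"y":0,"z":0,"hand":0},
    {"wx":0,"wy":0,"wz":0,"x":-4,"y":0,"z":0,"hand":0},
    {"wx":0,"wy":0,"wz":0,"x":-6,"y":0,"z":0,"hand":0},
    {"wx":0,"wy":0,"wz":0,"x":-8,"y":0,"z":0,"hand":0},
    {"wx":0,"wy":0,"wz":0,"x":-9,"y":0,"z":0,"hand":0},
    {"wx":0,"wy":0,"wz":0,"x":-10,"y":0,"z":0,"hand":0}
  ]
}}

```text
clock: 3.68
position: [520.8, 104.2, 56.2]
orientation: [0.0, 0.688, 0.726, -0.0]
wrist_force: [2.0, 4.2, 0.4]
opening: 0.0
finger_force: 1.8
```

>>> {"method": "arm_command", "body": {
  "steps": [
    {"wx":0,"wy":0,"wz":0,"x":-0.7,"y":0,"z":0,"hand":0},
    {"wx":0,"wy":0,"wz":0,"x":-1.4,"y":0,"z":0,"hand":0},
    {"wx":0,"wy":0,"wz":0,"x":-2,"y":0,"z":0,"hand":0}
  ]
}}

```text
clock: 3.93
position: [520.9, 102.4, 56.2]
orientation: [0.0, 0.688, 0.726, 0.0]
wrist_force: [2.4, 4.3, 0.2]
opening: -0.0
finger_force: 1.8
```

>>> {"method": "arm_command", "body": {
  "steps": [
    {"wx":0,"wy":0,"wz":0,"x":-0.7,"y":0,"z":0,"hand":0},
    {"wx":0,"wy":0,"wz":0,"x":-1.4,"y":0,"z":0,"hand":0}
  ]
}}

```text
clock: 4.1
position: [521.0, 101.3, 56.3]
orientation: [-0.0, 0.688, 0.726, 0.0]
wrist_force: [2.0, 6.2, -0.4]
opening: 0.2
finger_force: 3.1
```

>>> {"method": "arm_command", "body": {
  "steps": [
    {"wx":0,"wy":0,"wz":0,"x":-0.5,"y":0,"z":0,"hand":0},
    {"wx":0,"wy":0,"wz":0,"x":-1.0,"y":0,"z":0,"hand":0}
  ]
}}

```text
clock: 4.27
position: [520.9, 101.3, 56.3]
orientation: [-0.0, 0.688, 0.726, 0.0]
wrist_force: [2.7, 8.5, -1.4]
opening: 0.2
finger_force: 4.2
```

>>> {"method": "arm_command", "body": {
  "steps": [
    {"wx":0,"wy":0,"wz":0,"x":-0.5,"y":0,"z":0,"hand":0},
    {"wx":0,"wy":0,"wz":0,"x":-1.0,"y":0,"z":0,"hand":0}
  ]
}}

```text
clock: 4.43
position: [520.9, 101.3, 56.3]
orientation: [-0.001, 0.687, 0.726, 0.001]
wrist_force: [1.4, 10.7, -0.7]
opening: 0.2
finger_force: 5.5
```

Half is home: the position has stopped changing while the force rises to 10.7 N. Next I'll retreat, rise, and set a partial opening to straddle the lever.

>>> {"method": "arm_command", "body": {
  "steps": [
    {"wx":0,"wy":0,"wz":0,"x":10,"y":0,"z":0,"hand":0},
    {"wx":0,"wy":0,"wz":0,"x":25,"y":0,"z":0,"hand":0},
    {"wx":0,"wy":0,"wz":0,"x":30,"y":0,"z":-35,"hand":0.35},
    {"wx":0,"wy":0,"wz":0,"x":30,"y":0,"z":-70,"hand":0.35},
    {"wx":0,"wy":0,"wz":0,"x":30,"y":0,"z":-105,"hand":0.35},
    {"wx":0,"wy":0,"wz":0,"x":30,"y":0,"z":-140,"hand":0.35},
    {"wx":0,"wy":0,"wz":0,"x":30,"y":0,"z":-175,"hand":0.35},
    {"wx":0,"wy":0,"wz":0,"x":30,"y":0,"z":-210,"hand":0.35},
    {"wx":0,"wy":0,"wz":0,"x":15,"y":0,"z":-220,"hand":0.35},
    {"wx":0,"wy":0,"wz":0,"x":-15,"y":0,"z":-220,"hand":0.35},
    {"wx":0,"wy":0,"wz":0,"x":-45,"y":0,"z":-220,"hand":0.35},
    {"wx":0,"wy":0,"wz":0,"x":-75,"y":0,"z":-220,"hand":0.35},
    {"wx":0,"wy":0,"wz":0,"x":-105,"y":0,"z":-220,"hand":0.35},
    {"wx":0,"wy":0,"wz":0,"x":-121,"y":0,"z":-220,"hand":0.35},
    {"wx":0,"wy":0,"wz":0,"x":-121,"y":0,"z":-220,"hand":0.35},
    {"wx":0,"wy":0,"wz":0,"x":-121,"y":0,"z":-220,"hand":0.35},
    {"wx":0,"wy":0,"wz":0,"x":-121,"y":0,"z":-220,"hand":0.35}
  ]
}}

```text
clock: 5.85
position: [526.7, -21.1, 275.8]
orientation: [-0.001, 0.688, 0.726, -0.001]
wrist_force: [0.7, 0.4, -0.6]
opening: 30.1
finger_force: 0.0
```

```bash
python3 - <<'E'
from h import *
import cv2
st()
a=r.snapshot("side")[85:235,220:320]; b=r.snapshot("top")[155:235,195:305]
a=cv2.resize(a,None,fx=4,fy=4,interpolation=cv2.INTER_CUBIC);b=cv2.resize(b,None,fx=4,fy=4,interpolation=cv2.INTER_CUBIC)
b=cv2.copyMakeBorder(b,0,a.shape[0]-b.shape[0],0,0,cv2.BORDER_CONSTANT)
cv2.imwrite("pics/c.png",np.hstack([a,b][:2])[:, :800])
E
```

```text
5.85 mould [ -2.6   1.  275.8] F [ 0.7  0.4 -0.6] op 30.1 ff 0.0
```

View pics/c.png

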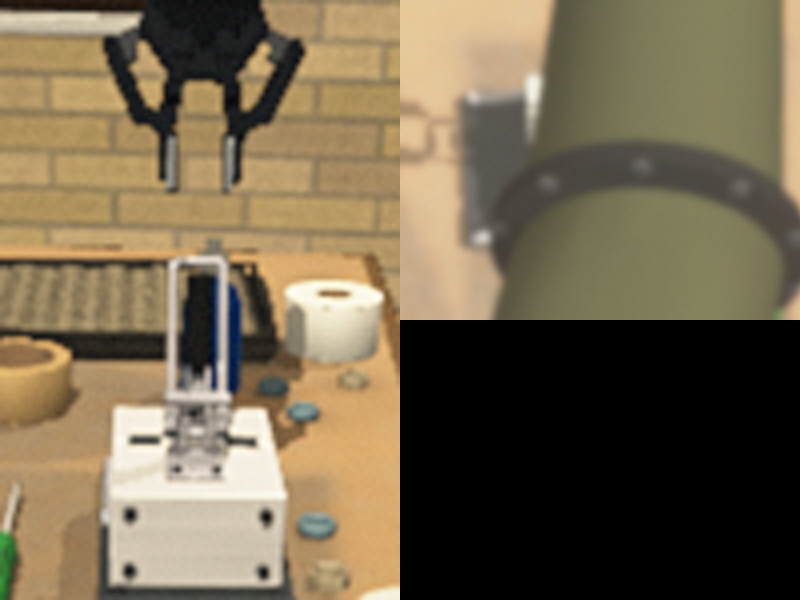

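Side crop: the opened fingers (inner faces at crop columns 179 and 223, row 180) are centred over the loop (170–226) and the black grip (187–212). I'll descend behind the loop and push it over.

>>> {"method": "arm_command", "body": {
  "steps": [
    {"wx":0,"wy":0,"wz":0,"x":1,"y":0,"z":20,"hand":0.35},
    {"wx":0,"wy":0,"wz":0,"x":1,"y":0,"z":40,"hand":0.35},
    {"wx":0,"wy":0,"wz":0,"x":1,"y":0,"z":60,"hand":0.35},
    {"wx":0,"wy":0,"wz":0,"x":1,"y":0,"z":78,"hand":0.35},
    {"wx":0,"wy":0,"wz":0,"x":1,"y":0,"z":90,"hand":0.35},
    {"wx":0,"wy":0,"wz":0,"x":1,"y":0,"z":92,"hand":0.35},
    {"wx":0,"wy":0,"wz":0,"x":4,"y":0,"z":92,"hand":0.35},
    {"wx":0,"wy":0,"wz":0,"x":7,"y":0,"z":92,"hand":0.35},
    {"wx":0,"wy":0,"wz":0,"x":10,"y":0,"z":92,"hand":0.35},
    {"wx":0,"wy":0,"wz":0,"x":13,"y":0,"z":92,"hand":0.35}
  ]
}}

```text
clock: 6.78
position: [527.3, -8.3, 185.2]
orientation: [0.001, 0.688, 0.726, 0.001]
wrist_force: [-0.1, -0.3, 0.1]
opening: 29.7
finger_force: 0.1
```

>>> {"method": "arm_command", "body": {
  "steps": [
    {"wx":0,"wy":0,"wz":0,"x":3,"y":0,"z":0,"hand":0.35},
    {"wx":0,"wy":0,"wz":0,"x":6,"y":0,"z":0,"hand":0.35},
    {"wx":0,"wy":0,"wz":0,"x":9,"y":0,"z":0,"hand":0.35},
    {"wx":0,"wy":0,"wz":0,"x":12,"y":0,"z":0,"hand":0.35},
    {"wx":0,"wy":0,"wz":0,"x":15,"y":0,"z":0,"hand":0.35},
    {"wx":0,"wy":0,"wz":0,"x":18,"y":0,"z":0,"hand":0.35},
    {"wx":0,"wy":0,"wz":0,"x":21,"y":0,"z":0,"hand":0.35},
    {"wx":0,"wy":0,"wz":0,"x":24,"y":0,"z":0,"hand":0.35},
    {"wx":0,"wy":0,"wz":0,"x":27,"y":0,"z":0,"hand":0.35}
  ]
}}

```text
clock: 7.53
position: [525.3, 18.4, 184.3]
orientation: [-0.0, 0.688, 0.726, -0.0]
wrist_force: [-0.1, -0.0, 0.1]
opening: 29.8
finger_force: 0.0
```

```bash
python3 - <<'E'
from h import *
import cv2
st()
a=r.snapshot("side")[85:235,220:320]
cv2.imwrite("pics/d.png",cv2.resize(a,None,fx=4,fy=4,interpolation=cv2.INTER_CUBIC))
E
```

```text
7.53 mould [ 36.9   0.2 184.3] F [-0.1 -0.   0.1] op 29.8 ff 0.0
```

View pics/d.png

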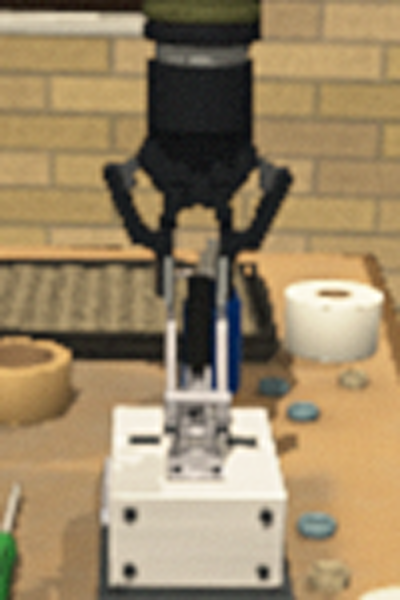

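Side crop: the fingers straddle the unmoved grip (column 200, top at row 278). The loop has swung behind the fingers, so the push is working. Continuing.

>>> {"method": "arm_command", "body": {
  "steps": [
    {"wx":0,"wy":0,"wz":0,"x":4,"y":0,"z":0,"hand":0.35},
    {"wx":0,"wy":0,"wz":0,"x":8,"y":0,"z":0,"hand":0.35},
    {"wx":0,"wy":0,"wz":0,"x":12,"y":0,"z":0,"hand":0.35},
    {"wx":0,"wy":0,"wz":0,"x":16,"y":0,"z":0,"hand":0.35},
    {"wx":0,"wy":0,"wz":0,"x":20,"y":0,"z":0,"hand":0.35},
    {"wx":0,"wy":0,"wz":0,"x":24,"y":0,"z":0,"hand":0.35},
    {"wx":0,"wy":0,"wz":0,"x":28,"y":0,"z":2,"hand":0.35},
    {"wx":0,"wy":0,"wz":0,"x":32,"y":0,"z":4,"hand":0.35},
    {"wx":0,"wy":0,"wz":0,"x":36,"y":0,"z":6,"hand":0.35},
    {"wx":0,"wy":0,"wz":0,"x":40,"y":0,"z":8,"hand":0.35},
    {"wx":0,"wy":0,"wz":0,"x":44,"y":0,"z":10,"hand":0.35},
    {"wx":0,"wy":0,"wz":0,"x":44,"y":0,"z":10,"hand":0.35},
    {"wx":0,"wy":0,"wz":0,"x":44,"y":0,"z":10,"hand":0.35},
    {"wx":0,"wy":0,"wz":0,"x":44,"y":0,"z":10,"hand":0.35}
  ]
}}

```text
clock: 8.75
position: [523.1, 61.8, 174.3]
orientation: [0.0, 0.688, 0.726, -0.0]
wrist_force: [-0.7, -0.5, -1.1]
opening: 29.5
finger_force: 0.0
```

>>> {"method": "arm_command", "body": {
  "steps": [
    {"wx":0,"wy":0,"wz":0,"x":0,"y":0,"z":-30,"hand":0.35},
    {"wx":0,"wy":0,"wz":0,"x":0,"y":0,"z":-70,"hand":0},
    {"wx":0,"wy":0,"wz":0,"x":0,"y":0,"z":-95,"hand":0},
    {"wx":0,"wy":0,"wz":0,"x":0,"y":0,"z":-95,"hand":0},
    {"wx":0,"wy":0,"wz":0,"x":0,"y":0,"z":-95,"hand":0},
    {"wx":0,"wy":0,"wz":0,"x":0,"y":0,"z":-95,"hand":0}
  ]
}}

```text
clock: 9.25
position: [522.6, 61.7, 268.9]
orientation: [-0.0, 0.688, 0.725, -0.0]
wrist_force: [-0.2, 0.4, -0.5]
opening: 0.1
finger_force: 0.0
```

```bash
python3 - <<'E'
from h import *
import cv2
st()
a=r.snapshot("side")[115:235,230:330]
b=r.snapshot("top")[155:235,195:305]
a=cv2.resize(a,None,fx=4,fy=4,interpolation=cv2.INTER_CUBIC);b=cv2.resize(b,None,fx=3.6,fy=3.6,interpolation=cv2.INTER_CUBIC)
b=cv2.copyMakeBorder(b,0,a.shape[0]-b.shape[0],0,0,cv2.BORDER_CONSTANT)
cv2.imwrite("pics/e.png",np.hstack([a,b]))
# predictions, bar on riser
for n in("side","top"): print(n,[pix(n,M(96,s,96)).round(1) for s in(-21,21)],"lever tip",pix(n,M(17.6,0,214)).round(1))
E
```

```text
9.25 mould [ 80.4   0.6 268.9] F [-0.2  0.4 -0.5] op 0.1 ff 0.0
side [array([273. , 183.7]), array([259.4, 183.5])] lever tip [268.1 153.1]
top [array([230.7, 183.3]), array([231.3, 195.8])] lever tip [255.1 178. ]
```

View pics/e.png

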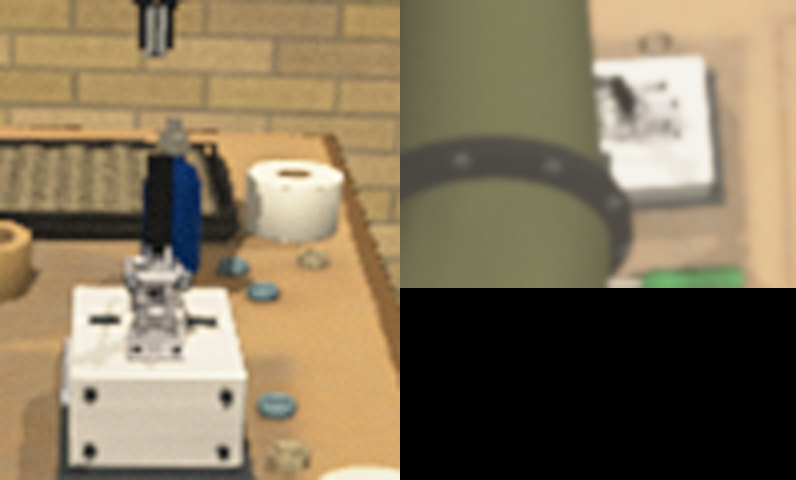

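The loop is down: nothing wire-like remains above the mould, and the lever tip at crop (160,155) is unchanged. Next I'll close the fingers and push the grip from the +x side along its arc.

>>> {"method": "arm_command", "body": {
  "steps": [
    {"wx":0,"wy":0,"wz":0,"x":-25,"y":0,"z":25,"hand":0},
    {"wx":0,"wy":0,"wz":0,"x":-30,"y":0,"z":55,"hand":0},
    {"wx":0,"wy":0,"wz":0,"x":-30,"y":0,"z":84,"hand":0},
    {"wx":0,"wy":0,"wz":0,"x":-36,"y":0,"z":84,"hand":0},
    {"wx":0,"wy":0,"wz":0,"x":-42,"y":0,"z":84,"hand":0},
    {"wx":0,"wy":0,"wz":0,"x":-47,"y":0,"z":84,"hand":0},
    {"wx":0,"wy":0,"wz":0,"x":-51,"y":0,"z":84,"hand":0},
    {"wx":0,"wy":0,"wz":0,"x":-56,"y":0,"z":83,"hand":0},
    {"wx":0,"wy":0,"wz":0,"x":-62,"y":0,"z":82,"hand":0},
    {"wx":0,"wy":0,"wz":0,"x":-68,"y":0,"z":82,"hand":0},
    {"wx":0,"wy":0,"wz":0,"x":-74,"y":0,"z":82,"hand":0},
    {"wx":0,"wy":0,"wz":0,"x":-80,"y":0,"z":83,"hand":0},
    {"wx":0,"wy":0,"wz":0,"x":-85,"y":0,"z":84,"hand":0},
    {"wx":0,"wy":0,"wz":0,"x":-91,"y":0,"z":85,"hand":0},
    {"wx":0,"wy":0,"wz":0,"x":-97,"y":0,"z":87,"hand":0}
  ]
}}

```text
clock: 10.6
position: [528.2, -35.5, 182.2]
orientation: [0.0, 0.688, 0.726, -0.0]
wrist_force: [0.3, 0.0, -0.5]
opening: 0.5
finger_force: 0.3
```

```bash
python3 - <<'E'
from h import *
import cv2
st()
a=r.snapshot("side")[115:235,220:320]
b=r.snapshot("top")[155:235,195:305]
a=cv2.resize(a,None,fx=4,fy=4,interpolation=cv2.INTER_CUBIC);b=cv2.resize(b,None,fx=3.6,fy=3.6,interpolation=cv2.INTER_CUBIC)
b=cv2.copyMakeBorder(b,0,a.shape[0]-b.shape[0],0,0,cv2.BORDER_CONSTANT)
cv2.imwrite("pics/f.png",np.hstack([a,b]))
E
```

```text
10.6 mould [-17.    0.2 182.2] F [ 0.3  0.  -0.5] op 0.5 ff 0.3
```

View pics/f.png

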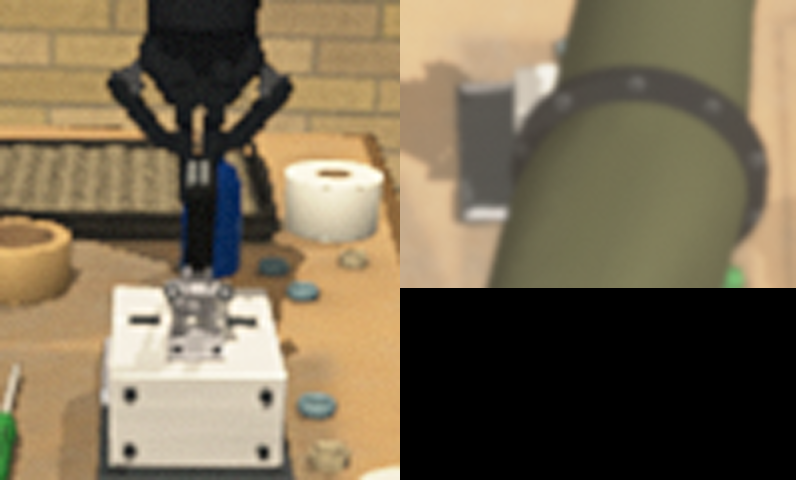

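Side crop: the closed fingers push the grip (column 200, rows 190–270), and the lever is following. I'll continue to about 0.5 rad in two stages, watching the force.

>>> {"method": "arm_command", "body": {
  "steps": [
    {"wx":0,"wy":0,"wz":0,"x":-5,"y":0,"z":2,"hand":0},
    {"wx":0,"wy":0,"wz":0,"x":-10,"y":0,"z":4,"hand":0},
    {"wx":0,"wy":0,"wz":0,"x":-15,"y":0,"z":6.5,"hand":0},
    {"wx":0,"wy":0,"wz":0,"x":-19,"y":0,"z":9,"hand":0},
    {"wx":0,"wy":0,"wz":0,"x":-23,"y":0,"z":12,"hand":0},
    {"wx":0,"wy":0,"wz":0,"x":-26,"y":0,"z":14.5,"hand":0},
    {"wx":0,"wy":0,"wz":0,"x":-29,"y":0,"z":17,"hand":0},
    {"wx":0,"wy":0,"wz":0,"x":-32.5,"y":0,"z":20,"hand":0}
  ]
}}

```text
clock: 11.37
position: [530.1, -67.5, 162.4]
orientation: [0.0, 0.688, 0.726, 0.0]
wrist_force: [-1.1, 1.3, 3.3]
opening: 0.0
finger_force: 1.9
```

>>> {"method": "arm_command", "body": {
  "steps": [
    {"wx":0,"wy":0,"wz":0,"x":-3,"y":0,"z":3,"hand":0},
    {"wx":0,"wy":0,"wz":0,"x":-6,"y":0,"z":6.5,"hand":0},
    {"wx":0,"wy":0,"wz":0,"x":-8.5,"y":0,"z":9.7,"hand":0},
    {"wx":0,"wy":0,"wz":0,"x":-10.5,"y":0,"z":13,"hand":0}
  ]
}}

```text
clock: 11.7
position: [530.6, -78.5, 149.1]
orientation: [0.0, 0.688, 0.725, 0.0]
wrist_force: [-1.1, -0.7, 4.3]
opening: -0.1
finger_force: 1.6
```

```bash
python3 - <<'E'
from h import *
st()
E
```

```text
11.7 mould [-60.1   0.  149.1] F [-1.1 -0.7  4.3] op -0.1 ff 1.6
```

The force of 4.3 N matches the predicted spring load (about 3.7 N), so the loop is hooked. Finishing over centre.

>>> {"method": "arm_command", "body": {
  "steps": [
    {"wx":0,"wy":0,"wz":0,"x":-2.5,"y":0,"z":4,"hand":0},
    {"wx":0,"wy":0,"wz":0,"x":-5,"y":0,"z":8,"hand":0},
    {"wx":0,"wy":0,"wz":0,"x":-7,"y":0,"z":12,"hand":0},
    {"wx":0,"wy":0,"wz":0,"x":-8.5,"y":0,"z":16,"hand":0},
    {"wx":0,"wy":0,"wz":0,"x":-10,"y":0,"z":20,"hand":0},
    {"wx":0,"wy":0,"wz":0,"x":-11,"y":0,"z":24,"hand":0},
    {"wx":0,"wy":0,"wz":0,"x":-12,"y":0,"z":28,"hand":0},
    {"wx":0,"wy":0,"wz":0,"x":-13,"y":0,"z":32,"hand":0},
    {"wx":0,"wy":0,"wz":0,"x":-13,"y":0,"z":36,"hand":0}
  ]
}}

```text
clock: 12.45
position: [531.0, -91.0, 112.8]
orientation: [-0.0, 0.688, 0.726, -0.0]
wrist_force: [-0.8, 0.0, -0.5]
opening: -0.1
finger_force: 0.0
```

>>> {"method": "arm_command", "body": {
  "steps": [
    {"wx":0,"wy":0,"wz":0,"x":0,"y":0,"z":2,"hand":0},
    {"wx":0,"wy":0,"wz":0,"x":0,"y":0,"z":4,"hand":0},
    {"wx":0,"wy":0,"wz":0,"x":0,"y":0,"z":5,"hand":0}
  ]
}}

```text
clock: 12.7
position: [531.0, -90.7, 109.7]
orientation: [0.0, 0.688, 0.726, 0.0]
wrist_force: [-7.6, 1.6, 26.0]
opening: -0.0
finger_force: 12.7
```

```bash
python3 - <<'E'
from h import *
st()
E
```

```text
12.7 mould [-72.3   0.3 109.7] F [-7.6  1.6 26. ] op -0.0 ff 12.7
```

The lever snapped away at z≈113 and is solid at 109.7 (109 expected when flat). I'll back off and look.

>>> {"method": "arm_command", "body": {
  "steps": [
    {"wx":0,"wy":0,"wz":0,"x":0,"y":0,"z":-20,"hand":0},
    {"wx":0,"wy":0,"wz":0,"x":0,"y":0,"z":-60,"hand":0},
    {"wx":0,"wy":0,"wz":0,"x":0,"y":0,"z":-100,"hand":0},
    {"wx":0,"wy":0,"wz":0,"x":0,"y":0,"z":-140,"hand":0},
    {"wx":0,"wy":0,"wz":0,"x":40,"y":0,"z":-160,"hand":0},
    {"wx":0,"wy":0,"wz":0,"x":80,"y":0,"z":-160,"hand":0},
    {"wx":0,"wy":0,"wz":0,"x":120,"y":0,"z":-160,"hand":0},
    {"wx":0,"wy":0,"wz":0,"x":160,"y":0,"z":-160,"hand":0},
    {"wx":0,"wy":0,"wz":0,"x":200,"y":0,"z":-160,"hand":0},
    {"wx":0,"wy":0,"wz":0,"x":240,"y":0,"z":-160,"hand":0},
    {"wx":0,"wy":0,"wz":0,"x":280,"y":0,"z":-160,"hand":0},
    {"wx":0,"wy":0,"wz":0,"x":320,"y":0,"z":-160,"hand":0},
    {"wx":0,"wy":0,"wz":0,"x":360,"y":0,"z":-160,"hand":0},
    {"wx":0,"wy":0,"wz":0,"x":360,"y":0,"z":-160,"hand":0},
    {"wx":0,"wy":0,"wz":0,"x":360,"y":0,"z":-160,"hand":0},
    {"wx":0,"wy":0,"wz":0,"x":360,"y":0,"z":-160,"hand":0}
  ]
}}

```text
clock: 14.03
position: [512.0, 268.3, 268.0]
orientation: [0.0, 0.688, 0.726, -0.0]
wrist_force: [-0.0, -0.5, 0.5]
opening: 0.0
finger_force: 0.0
```

```bash
python3 - <<'E'
from h import *
import cv2
st()
a=r.snapshot("side")[135:235,225:315]
b=r.snapshot("top")[155:235,195:305]
a=cv2.resize(a,None,fx=3.5,fy=3.5,interpolation=cv2.INTER_CUBIC);b=cv2.resize(b,None,fx=4.3,fy=4.3,interpolation=cv2.INTER_CUBIC)
h=max(a.shape[0],b.shape[0])
p=lambda i:cv2.copyMakeBorder(i,0,h-i.shape[0],0,0,cv2.BORDER_CONSTANT)
cv2.imwrite("pics/g.png",np.hstack([p(a),p(b)]))
E
```

```text
14.03 mould [287.2   0.3 268. ] F [-0.  -0.5  0.5] op 0.0 ff 0.0
```

View pics/g.png

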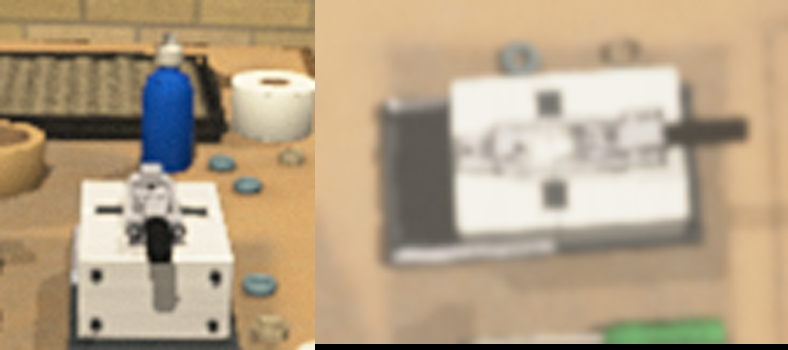

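The final picture shows the halves closed with no gap at crop (550,150), the grip flat along mould -x at (665–745,132), and the loop lying over to the keeper at about (470–520,150). The bystanders are where they were.

```bash
python3 -c "
from plant import r
print(r.finish_job())"
```

```text
the job is handed in; nothing more can be done
None
```

The mould is closed and latched, and the job is handed in at about 14 s: the halves meet with no visible gap, the lever snapped over centre and lies flat, and nothing round the mould was visibly disturbed. I judged the loop hooked from the closing force and the snap, because the keeper was hidden from the cameras while it engaged.

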